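# Fill the snack tray and sweep it level

### The job

One pocket of the packed wooden snack tray is still empty, its cork liner showing. Set the short green snack cup upright in it (the tall green one would stick out), let go, and then slide the tray's steel levelling bar by its black grip all the way across to the opposite end of the tray, to check that nothing stands above the rim.

Things in the scene. Friction and masses are not known exactly. Their poses are not given: they have to be found in the camera images.
- green_cup_center (a point): SHORT green snack cup, loose on the counter before the tray (a 94 mm tall green cup and a sand-coloured one stand near; places vary). 68 mm high, 0.12 kg: base 64 mm in diameter up to 28 mm, shoulder to 32 mm, then a dark green neck 40 mm in diameter to the flat top. Point: its centre, 34 mm above its foot, z up. Grip the neck some 22 mm above this point, finger ends above the shoulder.
- pocket (a point): Foot point of the empty pocket (which of 3 varies): top of its cork liner, 8 mm above the counter. z up, y along the fixed tray's row, x across. Pockets 84x84 mm inside, 90 mm apart along y, a raised dark deck (no pocket) at each end; the others hold short cups like the green one. Walls 80 mm high, 42 mm off along x; dividers only 34 mm high, so lower the cup with fingers closing along y.
- bar_grip (a point): Grip point on the tray's levelling bar, 116 mm above the counter: a black upright block 44 mm (x) by 18 mm (y), 90 to 136 mm above the counter, on the middle of a steel bar 20 mm wide and 8 mm thick that spans the tray 2 mm above its rim. y is the sliding direction of growing joint values (along the tray), z up. Grip with fingers closing along y, or push.
- bar (a joint): Travel of the levelling bar in m: 0 = parked over the end deck at the robot's right (-y), 0.34 = stop at the opposite end, robot's left (+y). Slides along the tray with about 1.5 N of friction, stays where left; anything standing over 2 mm above the rim blocks it.
Mind the look-alikes: they are no part of the job. Leave any purple or yellow look-alike of the part that bears green_cup_center alone.

How it is judged (in metres and radians):
On the way, in this order (a step that is already met when the one before it is completed fails the run):
1. the short green cup stands upright in the empty pocket while the bar is still parked (x of green_cup_center in the frame of pocket between -0.016 and 0.016 m and y of green_cup_center in the frame of pocket between -0.016 and 0.016 m and z of green_cup_center in the frame of pocket between 0.026 and 0.04 m and angle between green_cup_center's own z axis and vertical below 0.17 rad and value of joint bar below 0.04 m), for 0.3 s.
2. the levelling bar has been slid to the opposite end (value of joint bar above 0.32 m), for 0.2 s.
At the end, for the whole second after the job is handed in: The short green cup stands in the pocket that was empty: centre within 16 mm of the pocket's centre along and across the tray, foot on the liner (height within about 7 mm), leaning less than 10 degrees; the levelling bar rests within 20 mm of its far stop (joint above 0.32) (x of green_cup_center in the frame of pocket between -0.016 and 0.016 m and y of green_cup_center in the frame of pocket between -0.016 and 0.016 m and z of green_cup_center in the frame of pocket between 0.026 and 0.04 m and angle between green_cup_center's own z axis and vertical below 0.17 rad and value of joint bar above 0.32 m and velocity of joint bar between -0.02 and 0.02 m/s); the robot touches nothing.
It also fails if it takes over 64 s, if anything falls off the work surface, if the arm or the gripper's body presses on something with over 40 N, if the wrist force passes 120 N, or if a joint passes its speed limit or range.

### The arm

A 6-joint arm with a two-finger parallel gripper is mounted at the origin on the work surface. World frame = base frame: x ahead of the robot, y to its left, z up, the work surface at z = 0. Lengths are in mm, angles in rad, forces in N, time in s.
With the tool pointing down it reaches from about 275 to 750 mm from the base axis. Payload 10.2 kg.
Tool frame: the origin (TCP) lies between the finger pads; the fingertips stand 17 mm ahead of it and the grasp point (between the pads) lies 2 mm behind it (tips_ahead is the distance from the TCP to the fingertips, in mm); z points along the fingers, y is the line along which they close (so a half turn about z gives the same grasp; the last joint's range is limited). The gripper opens to 85 mm and grips with 20 to 120 N. Pads are 22 mm wide; open, the fingers measure 114 mm over their backs; the gripper's body (76 mm by 85 mm) begins 54 mm behind the grasp point. The pads swing forward as they close: fully open they stand 13 mm farther back than shut.
Start: joints at [1.036, 0.313, 1.498, -0, 1.331, -0.223], TCP at [161.068, 499.688, 248.294] pointing down, gripper open.
Joint ranges: [-2.94, 2.94], [-0.97, 2.17], [0.19, 2.56], [-1.23, 4.37], [0.02, 3.11], [-2.88, 2.88]. Speed limits (rad/s): [2.39, 2.39, 3.01, 3.14, 3.14, 3.14].

### API

Orientations are given as a unit quaternion [w, x, y, z].
In Python, from rig import sense, capture, finish_job, boxes_of, tips_ahead gives the robot as it stands.
- The arm moves only by the tool drive_tool, never from a script. Its argument "commands" is text: rows parted by semicolons, each of 7 numbers parted by spaces: the shift along the world's x, y, z in units of 0.1 m (1.0 is 0.1 m), then the turn, a rotation vector about the world's x, y, z in units of pi/4 rad (1.0 is pi/4 rad), then the opening in per cent of the stroke, from 0 (shut) to 100 (fully open). A call has 1 to 20 rows; each row shifts and turns the commanded pose from where the row before left it; what a row does not reach is not made up. A row lasts 1/12 s, in which the tool goes at most 41.7 mm and 7.16 degrees, less where a joint would pass 70% of its speed; a pose out of reach is approached as far as the arm can. A call with a number of a shift or a turn outside -1 to 1 is refused whole. A call with a gripper value outside its range is refused whole. The fingers move at their own pace and stop on an object; "force" is the grip in N (left out, the last holds). Time passes only in rows, so rows that do not move let the fingers close. It gives the time, the measured TCP pose, the force, the opening and the grip force at its end, in the units of the state.
- sense(): the state, without advancing time (a new reading comes with each control period).
- capture(name): name is "scene" or "side" or "wrist"; returns a dict with "pixels" (400x640x3 uint8, blue, green, red), "fov_y" (degrees; the focal length in pixels is half the picture's height over the tangent of half this angle, whatever the lens; pixels are square), "cx", "cy" (the principal point, pixels), "position" and "attitude" of the camera in the world; the wrist camera has in their place "tool_from_camera" (4x4, takes a point from camera to tool coordinates, whose origin is the TCP and whose axes are the flange's). Camera axes: x right, y down, z forward; pixel columns grow to the right and rows downward; lengths in mm; the calibration is good to about 2 mm. A picture is of the moment at which its call begins: read the wrist's pose just before it. There is no depth.
- finish_job(): hands the job in; it is judged then, once.
Trained networks look in a picture, given as the dict that the camera call returned (one of the last four; its "shot" number tells which), for a name from the list of things; names that differ only in an ending like _2 or _b are one class to them, and where a whole thing is asked for, a point or a joint stands for the part that bears it (a point fixed in the world has none). Each returns a list of dicts, best first, with "confidence" (0 to 1); they miss things now and then, are a little off and sometimes report something else, mostly with a low value. They report only what shows in the picture. A call takes as long as a camera call. They do not tell look-alikes from the thing itself.
- boxes_of(picture, name): "position" ([column, row] in pixels, amid what is visible of it).
The state is a dict: "time_s": time; "joints": joint angles; "dq": joint speeds; "tau": joint torques, N m; "eef_pos": TCP position; "ee_rot": TCP orientation; "force": force on the tool from outside, world axes, zero at the start; "wrist_torque": the same for the moment, N m; "grip_width": opening from 0.0 (shut) to 1.0 (fully open); "grip_force": force on a finger pad.
Only numpy, scipy, OpenCV 4.12 (cv2) and the standard library are available. Lean on these libraries where they do the work, as an engineer would, in place of code of your own. Each camera call takes 0.05 s, during which the arm holds its last target. There are 200 camera calls.

## Working session

There is one attempt and no reset: what is moved stays moved. The work goes in short steps, Python scripts to look and compute and a tool call to move; the robot and the scene stay as the last step left them, time stands still between calls to the robot, and variables do not carry over. Pictures are saved under pics/ and viewed, at most 10 in all, crops included, and the job is handed in when it is done.

Besides the shell and the picture viewer there is one more tool, called after "Request:" by a JSON object that holds its "name" and its "arguments", one argument or row to a line. drive_tool: Moves the arm, as the interface text tells. Shifts and turns lie within -1 to 1; 1 stands for 0.1 m of shift or pi/4 rad of turn. Its arguments: {"type":"object","properties":{"commands":{"type":"string"},"force":{"type":"number"}},"required":["commands"]}

```bash
mkdir -p pics; cat > h.py <<'E'
import numpy as np, cv2
from rig import *
from scipy.spatial.transform import Rotation as R
def campose(c,s=None):
    if 'position' in c:
        a=np.array(c['attitude'],float)
        M=a if a.shape==(3,3) else R.from_quat(a[[1,2,3,0]]).as_matrix()
        return M,np.array(c['position'],float)
    T=np.array(c['tool_from_camera']); q=np.array(s['ee_rot']); W=R.from_quat(q[[1,2,3,0]]).as_matrix()
    return W@T[:3,:3], W@T[:3,3]+np.array(s['eef_pos'])
def f(c): return 200/np.tan(np.radians(c['fov_y'])/2)
def topix(c,p,s=None):
    M,o=campose(c,s); v=M.T@(np.array(p,float)-o); return f(c)*v[0]/v[2]+c['cx'], f(c)*v[1]/v[2]+c['cy']
def atz(c,px,z,s=None):
    M,o=campose(c,s); d=M@np.array([(px[0]-c['cx'])/f(c),(px[1]-c['cy'])/f(c),1]); return (o+d*(z-o[2])/d[2]).round(1)
E
python3 - <<'E'
from h import *
s=sense();print(s['eef_pos'],s['ee_rot'],s['time_s'])
for n in ['scene','side','wrist']:
    s=sense();c=capture(n);cv2.imwrite(f'pics/{n}0.png',c['pixels'])
    M,o=campose(c,s);print(n,c['fov_y'],c['cx'],c['cy'],o.round(),M[:,2].round(2))
    for k,z in [('green_cup_center',34),('pocket',8),('bar_grip',116)]:
        for b in boxes_of(c,k): print(k,np.round(b['position']),round(b['confidence'],2),atz(c,b['position'],z,s))
E
```

```text
[160.94907093 499.4700898  247.72343306] [-2.36273504e-04  1.55281594e-01  9.87870036e-01 -6.02834455e-04] 0.0
scene 47.37169323555084 321.3632508543407 196.42710518612645 [ 916. -367.  723.] [-0.52  0.46 -0.72]
green_cup_center [313. 167.] 0.91 [343.3 110.7  34. ]
green_cup_center [350. 150.] 0.87 [354.3 214.2  34. ]
green_cup_center [404. 181.] 0.82 [502.8 233.6  34. ]
green_cup_center [356. 189.] 0.81 [453.8 137.7  34. ]
pocket [372. 256.] 0.62 [588.8  53.4   8. ]
bar_grip [277. 326.] 0.83 [ 636.4 -203.9  116. ]
side 57.50879901575033 319.8620494762941 199.86882091586065 [ 468. -469.  566.] [ 0.03  0.72 -0.69]
green_cup_center [237. 194.] 0.94 [316.7 122.   34. ]
green_cup_center [256. 166.] 0.85 [351.7 216.2  34. ]
green_cup_center [293. 186.] 0.72 [437.5 136.8  34. ]
green_cup_center [316. 162.] 0.67 [494.4 218.5  34. ]
green_cup_center [368. 219.] 0.3 [586.2  24.8  34. ]
pocket [370. 217.] 0.59 [596.7  54.6   8. ]
bar_grip [420. 303.] 0.57 [ 613.9 -213.9  116. ]
wrist 69.46949418497277 317.59309184069014 204.85727335846994 [ 96. 521. 373.] [ 0.26 -0.08 -0.96]
green_cup_center [155. 398.] 0.69 [399.2 166.6  34. ]
green_cup_center [155. 385.] 0.67 [377.3 177.7  34. ]
```

View pics/scene0.png

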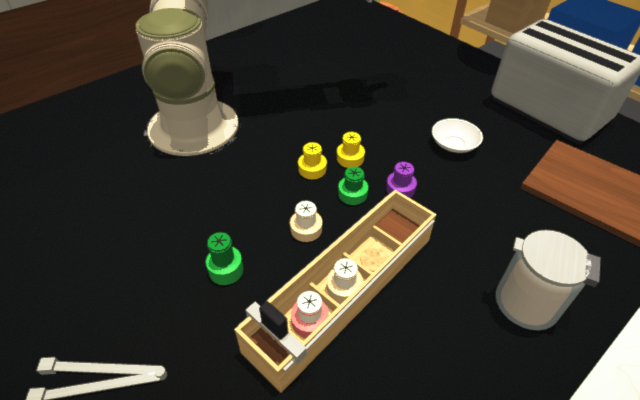

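View pics/side0.png

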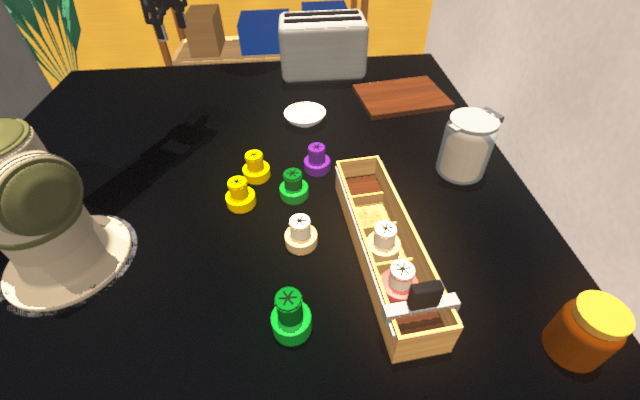

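The scene view (640x400) shows these candidates:
- Short green cup at (353,186).
- Tall green cup at (224,260).
- Yellow cups at (312,162) and (350,150).
- Purple cup at (402,180).
- Sand cup at (306,222).

By the description I choose the short green one at (353,186), which is (293,187) in the side view. The empty pocket is at (374,255), and the bar grip is at (274,320), parked. Next I move the wrist camera above the scene.

Request:
{"name": "drive_tool", "arguments": {
  "commands": "0.16 -0.29 0.055 0 0 0.037 100;0.16 -0.29 0.055 0 0 0.037 100;0.16 -0.29 0.055 0 0 0.037 100;0.16 -0.29 0.055 0 0 0.037 100;0.16 -0.29 0.055 0 0 0.037 100;0.16 -0.29 0.055 0 0 0.037 100;0.16 -0.29 0.055 0 0 0.037 100;0.16 -0.29 0.055 0 0 0.037 100;0.16 -0.29 0.055 0 0 0.037 100;0.16 -0.29 0.055 0 0 0.037 100;0.16 -0.29 0.055 0 0 0.037 100;0.16 -0.29 0.055 0 0 0.037 100;0.16 -0.29 0.055 0 0 0.037 100;0.16 -0.29 0.055 0 0 0.037 100;0.16 -0.29 0.055 0 0 0.037 100;0 0 0 0 0 0 100;0 0 0 0 0 0 100"
}}

```text
time_s: 2.02
eef_pos: [401.4, 63.7, 330.7]
ee_rot: [-0.0, -0.061, 0.998, 0.0]
force: [-0.3, -0.4, 0.1]
grip_width: 0.997
grip_force: 0.0
```

```bash
python3 - <<'E'
from h import *
s=sense();c=capture('wrist');cv2.imwrite('pics/w1.png',c['pixels'])
import pickle;pickle.dump((s,c),open('w1.pkl','wb'))
M,o=campose(c,s);print(s['joints'],s['eef_pos'],s['ee_rot'],o.round(),M.round(2).tolist())
for k,z in [('green_cup_center',40),('pocket',8),('bar_grip',116)]:
    for b in boxes_of(c,k): print(k,np.round(b['position']),round(b['confidence'],2),atz(c,b['position'],z,s))
E
```

```text
[-1.32867805e-01 -7.98972520e-03  1.66004874e+00  8.23466485e-05
  1.48973627e+00 -1.82479845e+00] [401.44449612  63.69874865 330.74831726] [-9.15400318e-05 -6.05268012e-02  9.98166566e-01  5.97489502e-05] [334.  56. 456.] [[-0.12, 0.96, 0.27], [0.99, 0.12, 0.03], [0.0, 0.27, -0.96]]
green_cup_center [421. 148.] 0.95 [349.3 206.6  40. ]
green_cup_center [412. 238.] 0.69 [485.  222.5  40. ]
green_cup_center [367. 202.] 0.66 [436.7 142.8  40. ]
green_cup_center [364. 121.] 0.56 [322.6 120.   40. ]
pocket [298. 282.] 0.66 [602.2  54.    8. ]
bar_grip [120. 284.] 0.89 [ 569.  -179.2  116. ]
```

View pics/w1.png

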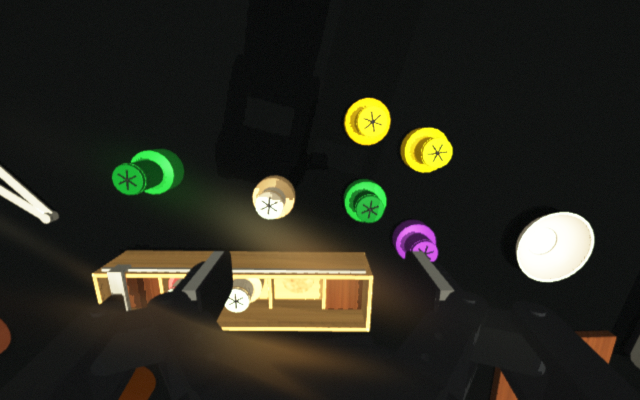

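The wrist view shows the short green cup at (366,203), the tall one at (145,175), the sand cup at (272,198), the yellow cups at (368,121) and (428,150), and purple at (415,240). The empty pocket is at (298,287), its right neighbour being the dark deck. I now take an enlarged crop of the pocket and the cup.

```bash
python3 - <<'E'
from h import *
import pickle;s,c=pickle.load(open('w1.pkl','rb'))
im=c['pixels'][170:340,220:420]
im=cv2.resize(im,None,fx=3.5,fy=3.5,interpolation=cv2.INTER_CUBIC);im=cv2.convertScaleAbs(im,alpha=1.4,beta=15)
for i in range(0,200,20): cv2.putText(im,str(220+i),(int(i*3.5),10),0,.35,(255,255,255),1);cv2.line(im,(int(i*3.5),12),(int(i*3.5),18),(255,255,255),1)
for i in range(10,170,20): cv2.putText(im,str(170+i),(0,int(i*3.5)),0,.35,(255,255,255),1);cv2.line(im,(22,int(i*3.5)),(30,int(i*3.5)),(255,255,255),1)
cv2.imwrite('pics/w1c.png',im)
E
```

```text
(no output)
```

View pics/w1c.png

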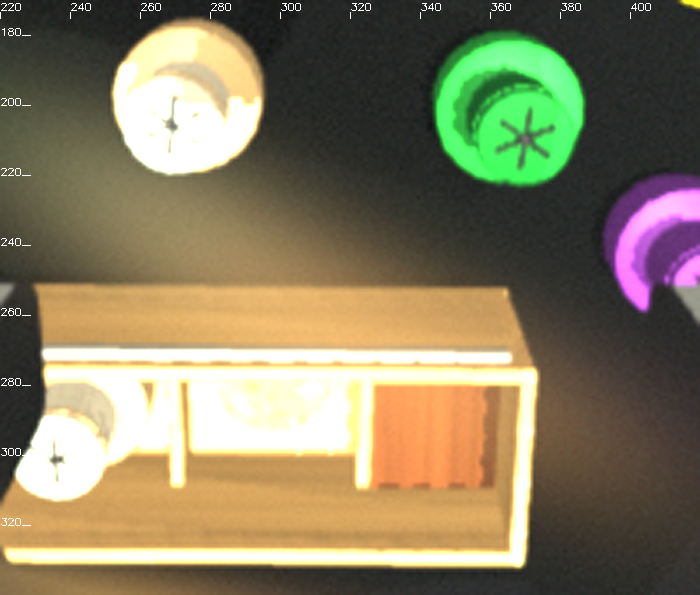

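```bash
python3 - <<'E'
from h import *
import pickle;s,c=pickle.load(open('w1.pkl','rb'))
for n,p,z in [('cuptop',(370,209.4),68),('nearrim out',(373.4,275.1),80),('farrim out',(370,332),80),('nearrim in',(367.1,279.1),80),('farrim in',(365.7,326.9),80),('near in L',(234,279.1),80),('far in L',(223,327.2),80),('foot out',(364.9,252.3),0),('foot out L',(231,251.5),0),('divL',(270.6,308.6),34),('divR',(323.7,309.1),34),('linerfarL',(274.3,299.4),8),('linerfarR',(320,299.4),8),('purpletop',(424,251),68),('sandtop',(269,205.7),68),('neighbour cuptop',(236,301),76)]:
    print(n,atz(c,p,z,s))
# side/scene checks
for v,pts in [('scene',[('cuptop',(354,173),68),('grip top',(268,306),136)]),('side',[('cuptop',(292.5,173.5),68),('grip',(426,287),136)])]:
    c=capture(v)
    for n,p,z in pts: print(v,n,atz(c,p,z))
    print(c['shot'])
    cv2.imwrite(f'pics/{v}1.png',c['pixels'])
E
```

```text
cuptop [439.8 143.3  68. ]
nearrim out [534.3 162.5  80. ]
farrim out [631.8 174.3  80. ]
nearrim in [541.8 154.5  80. ]
farrim in [623.4 166.2  80. ]
near in L [565.3 -38.3  80. ]
far in L [650.4 -51.5  80. ]
foot out [535.6 163.1   0. ]
foot out L [562.  -65.8   0. ]
divL [642.2  13.9  34. ]
divR [632.4 103.2  34. ]
linerfarL [641.6  16.4   8. ]
linerfarR [631.8  97.1   8. ]
purpletop [492.9 232.6  68. ]
sandtop [451.6   2.2  68. ]
neighbour cuptop [604.6 -34.8  76. ]
scene cuptop [440.5 141.3  68. ]
scene grip top [ 612.  -199.5  136. ]
5
side cuptop [439.8 139.3  68. ]
side grip [ 621.3 -202.4  136. ]
6
```

Cup centre is about (440,141.5), consistent across three views. The pocket is about (595,54) and the tray yaw about 6.7°, which the tool already matches. The dividers measure 89.8 mm apart against the stated 90. I now approach above the cup.

Request:
{"name": "drive_tool", "arguments": {
  "commands": "0.048 0.097 -0.288 0 0 0 100;0.048 0.097 -0.288 0 0 0 100;0.048 0.097 -0.288 0 0 0 100;0.048 0.097 -0.288 0 0 0 100;0.048 0.097 -0.288 0 0 0 100;0.048 0.097 -0.288 0 0 0 100;0.048 0.097 -0.288 0 0 0 100;0.048 0.097 -0.288 0 0 0 100;0 0 0 0 0 0 100;0 0 0 0 0 0 100"
}}

```text
time_s: 3.15
eef_pos: [438.8, 142.8, 100.1]
ee_rot: [-0.001, -0.063, 0.998, -0.0]
force: [0.4, -0.2, 1.4]
grip_width: 1.0
grip_force: 0.0
```

```bash
python3 - <<'E'
from h import *
s=sense();c=capture('wrist');cv2.imwrite('pics/w2.png',c['pixels'])
print(s['eef_pos'])
for b in boxes_of(c,'green_cup_center'): print(np.round(b['position']),b['confidence'],atz(c,b['position'],50,s))
print(topix(c,(440,141.5,68),s))
E
```

```text
[438.79265921 142.790126   100.05600245]
[309.  45.] 0.96 [330.4 124.8  50. ]
[451. 109.] 0.73 [353.2 210.4  50. ]
[317. 224.] 0.62 [432.8 142.4  50. ]
[395. 302.] 0.61 [483.1 203.3  50. ]
(np.float64(314.0821596461182), np.float64(245.82616401659877))
```

View pics/w2.png

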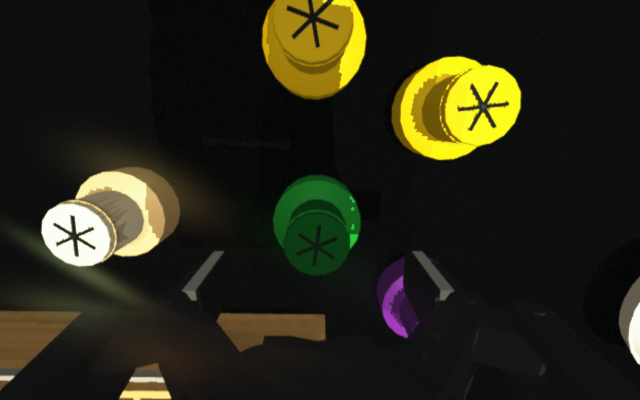

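The short green cup sits centred between the open fingers, star at (318,244), with purple clear of the right finger. I lower and grip.

Request:
{"name": "drive_tool", "arguments": {
  "commands": "0.006 0.005 -0.14 0 0 0 100;0.006 0.005 -0.15 0 0 0 100;0 0 -0.15 0 0 0 100;0 0 0 0 0 0 100;0 0 0 0 0 0 0;0 0 0 0 0 0 0;0 0 0 0 0 0 0;0 0 0 0 0 0 0;0 0 0 0 0 0 0;0 0 0 0 0 0 0;0 0 0 0 0 0 0;0 0 0 0 0 0 0",
  "force": 40
}}

```text
time_s: 4.25
eef_pos: [441.3, 143.2, 57.6]
ee_rot: [0.001, -0.062, 0.998, -0.0]
force: [-1.7, -0.1, 7.0]
grip_width: 0.456
grip_force: 39.5
```

Request:
{"name": "drive_tool", "arguments": {
  "commands": "0 0 0.15 0 0 0 0;0 0 0.3 0 0 0 0;0 0 0.3 0 0 0 0;0 0 0.3 0 0 0 0;0.1 -0.06 0.05 0 0 0 0;0.2 -0.115 0 0 0 0 0;0.2 -0.115 0 0 0 0 0;0.2 -0.115 0 0 0 0 0;0.2 -0.115 0 0 0 0 0;0.2 -0.115 0 0 0 0 0;0.2 -0.115 0 0 0 0 0;0.14 -0.085 0 0 0 0 0;0.1 -0.057 0 0 0 0 0;0 0 0 0 0 0 0;0 0 0 0 0 0 0"
}}

```text
time_s: 5.5
eef_pos: [594.4, 54.1, 166.3]
ee_rot: [-0.0, -0.062, 0.998, 0.0]
force: [-0.6, 0.8, -0.6]
grip_width: 0.455
grip_force: 40.9
```

```bash
python3 - <<'E'
from h import *
s=sense();print(s['eef_pos'],s['grip_width'])
w=capture('wrist');a=capture('scene');b=capture('side')
for n,c in (('scene',a),('side',b)):
    print(n,'cup foot exp',topix(c,np.array(s['eef_pos'])-[0,0,57.6]),'pocket exp',topix(c,(595,54,8)))
x=np.hstack([a['pixels'][150:350,260:460],b['pixels'][100:300,280:480]])
cv2.imwrite('pics/m3.png',np.vstack([cv2.resize(x,(800,400),interpolation=2),cv2.resize(w['pixels'],(320,200)).repeat(1,0) if 0 else np.hstack([cv2.resize(w['pixels'],(320,200)),np.zeros((200,480,3),np.uint8)])]))
E
```

```text
[594.38174422  54.07242676 166.32273481] 0.45471248273412307
scene cup foot exp (np.float64(379.84345338059154), np.float64(224.07658902723986)) pocket exp (np.float64(374.71221366147637), np.float64(258.1615035391259))
side cup foot exp (np.float64(372.3218452096434), np.float64(180.61261758153574)) pocket exp (np.float64(368.8447156677642), np.float64(216.94377298917715))
```

View pics/m3.png

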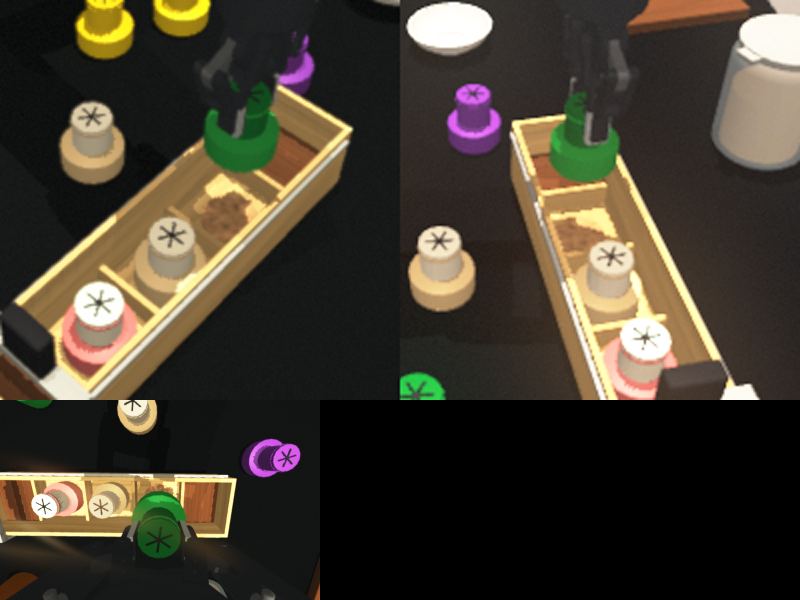

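The cup is held upright over the empty pocket, in the crops at (240,130) scene and (585,150) side. I lower, release and lift.

Request:
{"name": "drive_tool", "arguments": {
  "commands": "0.005 0 -0.25 0 0 0 0;0 0 -0.25 0 0 0 0;0 0 -0.25 0 0 0 0;0 0 -0.12 0 0 0 0;0 0 -0.08 0 0 0 0;0 0 -0.05 0 0 0 0;0 0 0 0 0 0 0;0 0 0 0 0 0 0"
}}

```text
time_s: 6.32
eef_pos: [595.7, 54.1, 67.4]
ee_rot: [0.001, -0.062, 0.998, -0.0]
force: [0.7, 0.9, -0.5]
grip_width: 0.458
grip_force: 40.9
```

Request:
{"name": "drive_tool", "arguments": {
  "commands": "0 0 -0.02 0 0 0 0;0 0 0 0 0 0 0;0 0 0 0 0 0 75;0 0 0 0 0 0 75;0 0 0 0 0 0 75;0 0 0 0 0 0 75;0 0 0 0 0 0 75;0 0 0 0 0 0 75;0 0 0.1 0 0 0 75;0 0 0.25 0 0 0 75;0 0 0.3 0 0 0 75;0 0 0.3 0 0 0 75;0 0 0.3 0 0 0 75;0 0 0.2 0 0 0 75;0 0 0 0 0 0 75;0 0 0 0 0 0 75"
}}

```text
time_s: 7.65
eef_pos: [595.4, 54.1, 210.8]
ee_rot: [0.001, -0.062, 0.998, -0.0]
force: [0.3, 0.1, -0.8]
grip_width: 0.752
grip_force: 0.0
```

```bash
python3 - <<'E'
from h import *
s=sense();print(s['eef_pos'],s['grip_width'])
w=capture('wrist');a=capture('scene');b=capture('side')
print(topix(w,(595,54,76),s),topix(a,(595,54,76)),topix(b,(595,54,76)))
for v,z in((a,116),(b,116)):
  for q in boxes_of(v,'bar_grip'): print(q['position'],q['confidence'],atz(v,q['position'],z))
x=np.hstack([a['pixels'][200:350,240:440],b['pixels'][180:330,330:530]])
wc=w['pixels'];cv2.imwrite('pics/m4.png',np.vstack([cv2.resize(x,(800,300),interpolation=2),np.hstack([cv2.resize(wc,(480,300)),np.zeros((300,320,3),np.uint8)])]))
E
```

```text
[595.40589578  54.09635264 210.80384963] 0.7520558041172428
(np.float64(316.8707246932059), np.float64(198.88199312567238)) (np.float64(378.22407543111694), np.float64(235.95677002170834)) (np.float64(371.3323809186008), np.float64(193.18876847270423))
[277.1, 325.0] 0.6 [ 635.2 -202.1  116. ]
[420.2, 304.1] 0.69 [ 613.1 -215.9  116. ]
```

View pics/m4.png

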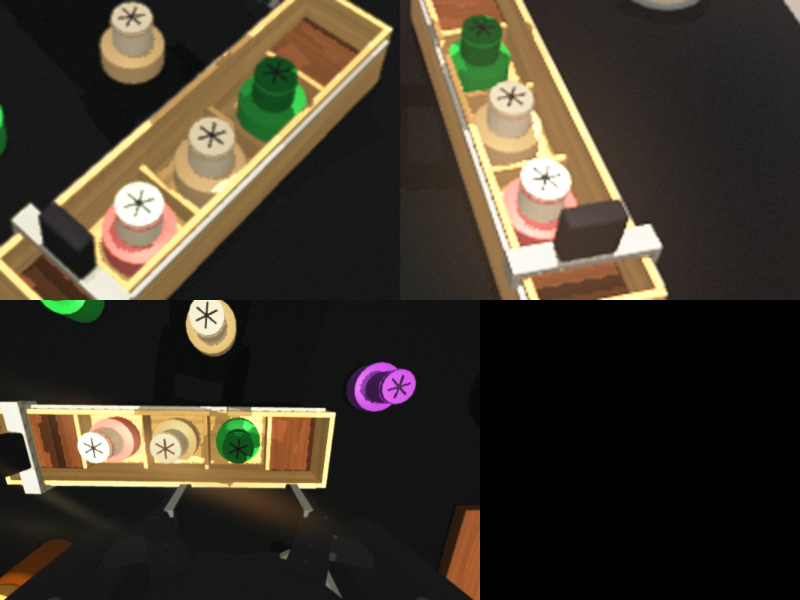

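The green cup stands upright in the pocket, its star at scene (379,236) against the predicted (378,236). The bar is still parked, with the grip at about (625,-204). I move above it.

Request:
{"name": "drive_tool", "arguments": {
  "commands": "0.02 -0.15 0 0 0 0 75;0.033 -0.3 -0.05 0 0 0 75;0.033 -0.3 -0.05 0 0 0 75;0.033 -0.3 -0.05 0 0 0 75;0.033 -0.3 -0.05 0 0 0 75;0.033 -0.3 -0.05 0 0 0 75;0.033 -0.3 -0.05 0 0 0 75;0.033 -0.3 -0.05 0 0 0 75;0.03 -0.3 -0.05 0 0 0 75;0.015 -0.03 0 0 0 0 75;0 0 0 0 0 0 75;0 0 0 0 0 0 75"
}}

```text
time_s: 8.9
eef_pos: [624.5, -203.9, 169.0]
ee_rot: [-0.0, -0.062, 0.998, 0.0]
force: [0.3, 0.2, 0.7]
grip_width: 0.751
grip_force: 0.0
```

```bash
python3 - <<'E'
from h import *
s=sense();print(s['eef_pos'],s['ee_rot'])
w=capture('wrist')
print(topix(w,(625,-204,136),s))
for q in boxes_of(w,'bar_grip'): print(q['position'],q['confidence'],atz(w,q['position'],116,s))
cv2.imwrite('pics/w5.png',cv2.convertScaleAbs(w['pixels'],alpha=1.5,beta=20))
E
```

```text
[ 624.54121931 -203.89898957  169.03419351] [-2.95252844e-04 -6.18584015e-02  9.98084848e-01  2.93584571e-04]
(np.float64(316.2179178417648), np.float64(244.1345178511099))
[321.1, 213.2] 0.85 [ 611.8 -202.5  116. ]
```

View pics/w5.png

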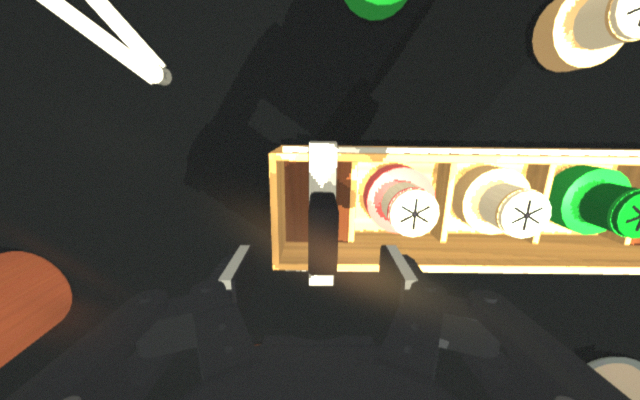

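The block is at (323,235), 7 px right of the tool centre, so I correct by +3.5 mm in y, lower and grip.

Request:
{"name": "drive_tool", "arguments": {
  "commands": "0 0.035 -0.15 0 0 0 75;0 0 -0.2 0 0 0 75;0 0 -0.15 0 0 0 75;0 0 0 0 0 0 75;0 0 0 0 0 0 0;0 0 0 0 0 0 0;0 0 0 0 0 0 0;0 0 0 0 0 0 0;0 0 0 0 0 0 0;0 0 0 0 0 0 0;0 0 0 0 0 0 0;0 0 0 0 0 0 0",
  "force": 25
}}

```text
time_s: 10.0
eef_pos: [625.2, -200.5, 120.7]
ee_rot: [0.001, -0.062, 0.998, -0.0]
force: [-1.1, 2.3, 6.4]
grip_width: 0.204
grip_force: 27.5
```

Request:
{"name": "drive_tool", "arguments": {
  "commands": "-0.01 0.1 0 0 0 0 0;-0.025 0.2 0 0 0 0 0;-0.025 0.2 0 0 0 0 0;-0.025 0.2 0 0 0 0 0;-0.025 0.2 0 0 0 0 0;-0.025 0.2 0 0 0 0 0;-0.025 0.2 0 0 0 0 0;-0.025 0.2 0 0 0 0 0;-0.025 0.2 0 0 0 0 0;-0.025 0.2 0 0 0 0 0;-0.02 0.2 0 0 0 0 0;-0.02 0.2 0 0 0 0 0;-0.02 0.2 0 0 0 0 0;-0.02 0.2 0 0 0 0 0;-0.02 0.2 0 0 0 0 0;-0.02 0.2 0 0 0 0 0;-0.02 0.15 0 0 0 0 0;0 0 0 0 0 0 0"
}}

```text
time_s: 11.5
eef_pos: [588.2, 127.3, 120.7]
ee_rot: [0.002, -0.063, 0.998, 0.0]
force: [3.8, 2.2, 3.9]
grip_width: 0.209
grip_force: 28.3
```

Request:
{"name": "drive_tool", "arguments": {
  "commands": "-0.005 0.04 0 0 0 0 0;0 0.04 0 0 0 0 0;0 0 0 0 0 0 0;0 0 0 0 0 0 0;0 0 0 0 0 0 75;0 0 0 0 0 0 75;0 0 0 0 0 0 75;0 0 0 0 0 0 75;0 0 0 0 0 0 75;0 0 0.15 0 0 0 75;0 0 0.3 0 0 0 75;0 0 0.3 0 0 0 75;0 0 0.3 0 0 0 75;0 0 0 0 0 0 75;0 0 0 0 0 0 75"
}}

```text
time_s: 12.75
eef_pos: [587.1, 132.7, 225.7]
ee_rot: [0.001, -0.062, 0.998, -0.0]
force: [0.3, 0.5, 0.4]
grip_width: 0.75
grip_force: 0.0
```

```bash
python3 - <<'E'
from h import *
s=sense();print(s['eef_pos'],s['force'],s['grip_width'])
w=capture('wrist');a=capture('scene');b=capture('side')
print(topix(a,(595,54,76)),topix(b,(595,54,76)), topix(w,(585.5,134.5,136),s))
x=np.hstack([a['pixels'][180:330,290:490],b['pixels'][130:280,300:500]])
cv2.imwrite('pics/m6.png',np.vstack([cv2.resize(x,(800,300),interpolation=2)*1,cv2.convertScaleAbs(np.hstack([cv2.resize(w['pixels'],(480,300)),np.zeros((300,320,3),np.uint8)]),alpha=1.4)]))
E
```

```text
[587.13972652 132.67995709 225.65208512] [0.28589359 0.49649819 0.43925292] 0.7495502468469631
(np.float64(378.22407543111694), np.float64(235.95677002170834)) (np.float64(371.3323809186008), np.float64(193.18876847270423)) (np.float64(319.3374724389165), np.float64(212.35692664118935))
```

View pics/m6.png

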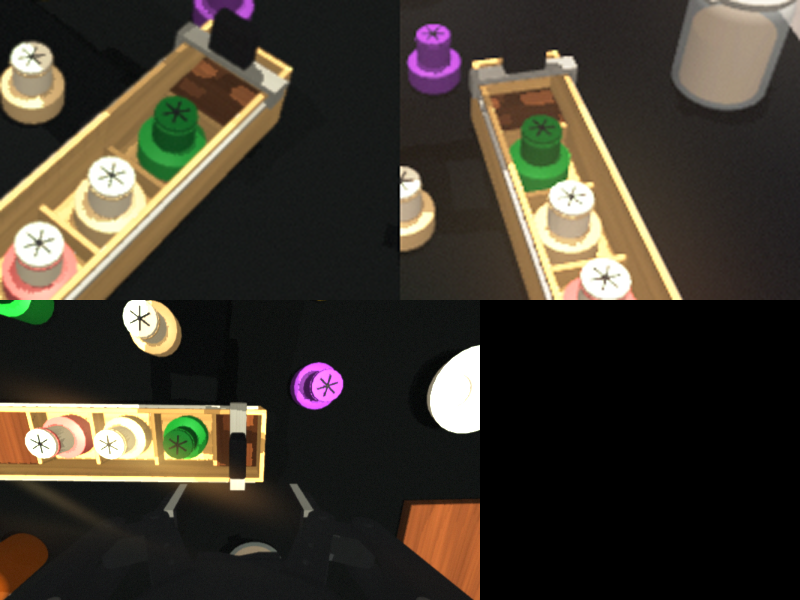

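The bar stands at the far end, with its black grip at scene crop (235,40). The green cup is still upright, at its predicted spot (379,236), and the tool is clear.

```bash
python3 -c "
from rig import *
print(finish_job())"
```

```text
the job is handed in; nothing more can be done
None
```

The short green cup stands upright in the formerly empty pocket, the levelling bar has been slid about 335 mm (by the arm's measured travel) to the opposite end, the arm is clear, and the job is handed in; no verdict was returned.

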